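Unstack the tape rolls onto their stands and the sprung lift

TASK

Take the two piles of tape rolls apart and put each roll away: the red, blue and green rolls lying flat on the stand of their own colour, with the stand's pin in the roll's hole, and on the black platform of the sprung lift the yellow roll over the pin with the white roll stacked squarely on top of it. Set the rolls down rather than dropping them, and leave the drinking glass alone.

Things in the scene. Friction and masses are not known exactly. Their poses are not given: they have to be found in the camera images.
- yellow_roll_mid (a point): Yellow tape roll: upright ring (axis vertical) 46 mm outside diameter, 38 mm tall, with an open 30 mm hole through its cardboard core, about 70 g. This point is its centre, half-way up, on its axis; z up. It starts on top of the taller pile, on the red or white roll. Piles are centred to about 4 mm and stand on 94 mm cork coasters, 4 mm thick.
- red_roll_mid (a point): Red tape roll: upright ring (axis vertical) 57 mm outside diameter, 38 mm tall, with an open 30 mm hole through its cardboard core, about 90 g. This point is its centre, half-way up, on its axis; z up. It starts on the blue or the green roll, in one of the two piles.
- white_roll_mid (a point): White tape roll: upright ring (axis vertical) 57 mm outside diameter, 38 mm tall, with an open 30 mm hole through its cardboard core, about 90 g. This point is its centre, half-way up, on its axis; z up. It starts on the blue or the green roll, in the other pile than the red roll.
- blue_roll_mid (a point): Blue tape roll: upright ring (axis vertical) 68 mm outside diameter, 38 mm tall, with an open 30 mm hole through its cardboard core, about 120 g. This point is its centre, half-way up, on its axis; z up. It starts at the bottom of one pile, on its cork coaster.
- green_roll_mid (a point): Green tape roll: upright ring (axis vertical) 68 mm outside diameter, 38 mm tall, with an open 30 mm hole through its cardboard core, about 120 g. This point is its centre, half-way up, on its axis; z up. It starts at the bottom of the other pile, on its cork coaster.
- red_stand: red tape stand, fixed: flat round red base, 90 mm diameter and 6 mm thick, with an upright wooden pin 12 mm in diameter at its centre, rising 30 mm above the base (tip 36 mm over the table). Origin: centre of the underside, on the table, under the pin; z up.
- blue_stand: blue tape stand, fixed: flat round blue base, 90 mm diameter and 6 mm thick, with an upright wooden pin 12 mm in diameter at its centre, rising 30 mm above the base (tip 36 mm over the table). Origin: centre of the underside, on the table, under the pin; z up.
- green_stand: green tape stand, fixed: flat round green base, 90 mm diameter and 6 mm thick, with an upright wooden pin 12 mm in diameter at its centre, rising 30 mm above the base (tip 36 mm over the table). Origin: centre of the underside, on the table, under the pin; z up.
- lift_top (a point): Sprung lift: fixed aluminium drum (96 mm wide, 30 mm high) with a black round platform (86 mm wide) above it on a spring, and a wooden pin 12 mm thick rising 30 mm from the platform. This point: centre of the platform's upper face, at the pin's foot, 62 mm over the table when empty; z up. The platform moves only up and down: it sinks about 8 mm under yellow, 19 mm under both (80 N/m, stop at 24 mm).
- glass: Clear drinking glass, 66 mm diameter, 110 mm tall, standing near the tape rolls; not to be disturbed. Origin: centre of its underside.
Not all that is in view belongs to the job. Leave any orange look-alike of the part that bears red_roll_mid alone.

How it is judged:
At the end, for the whole second after the job is handed in: Red, blue and green rolls down on their own stands, centred within 12 mm; yellow on the lift platform within 12 mm of its axis, white on yellow within 15 mm, heights within 5 mm, platform below 51 mm over the table; all upright within 0.12 rad, released, at rest (horizontal distance between red_roll_mid and red_stand below 0.012 m and z of red_roll_mid in the frame of red_stand between 0.02 and 0.03 m and horizontal distance between blue_roll_mid and blue_stand below 0.012 m and z of blue_roll_mid in the frame of blue_stand between 0.02 and 0.03 m and horizontal distance between green_roll_mid and green_stand below 0.012 m and z of green_roll_mid in the frame of green_stand between 0.02 and 0.03 m and horizontal distance between yellow_roll_mid and lift_top below 0.012 m and z of yellow_roll_mid in the frame of lift_top between 0.014 and 0.024 m and horizontal distance between white_roll_mid and lift_top below 0.015 m and z of white_roll_mid in the frame of lift_top between 0.051 and 0.063 m and height (world z) of lift_top below 0.051 m and angle between each of red_roll_mid, blue_roll_mid, green_roll_mid, white_roll_mid, yellow_roll_mid's own z axis and vertical below 0.12 rad and linear speed of each of red_roll, blue_roll, green_roll, white_roll, yellow_roll below 0.03 m/s and contact force between each of red_roll, blue_roll, green_roll, white_roll, yellow_roll and the fingers below 0.05 N); the robot touches nothing.
It fails at once if the drinking glass is pushed more than 30 mm or tipped over (distance of glass from where it was at the start of the episode above 0.03 m or angle between glass's own z axis and vertical above 0.5 rad).
It fails at once if a roll is dropped: it falls free faster than 0.9 m/s (about 40 mm of fall) ((linear speed of red_roll above 0.9 m/s and contact force between red_roll and the fingers below 0.01 N) or (linear speed of blue_roll above 0.9 m/s and contact force between blue_roll and the fingers below 0.01 N) or (linear speed of green_roll above 0.9 m/s and contact force between green_roll and the fingers below 0.01 N) or (linear speed of white_roll above 0.9 m/s and contact force between white_roll and the fingers below 0.01 N) or (linear speed of yellow_roll above 0.9 m/s and contact force between yellow_roll and the fingers below 0.01 N)).
It also fails if it takes over 128 s, if anything falls off the work surface, if the arm or the gripper's body presses on something with over 40 N, if the wrist force passes 120 N, or if a joint passes its speed limit or range.

ROBOT

A 7-joint arm with a two-finger parallel gripper is mounted at the origin on the work surface. World frame = base frame: x ahead of the robot, y to its left, z up, the work surface at z = 0. Lengths are in m, angles in rad, forces in N, time in s.
With the tool pointing down it reaches from about 0.425 to 0.925 m from the base axis. Payload 6.8 kg.
Tool frame: the origin (TCP) lies on the centre line of the jaws, within the pads' length; the fingertips stand bot.tip_reach ahead of it and the grasp point (between the pads) lies 3 mm ahead of it (bot.tip_reach is the distance from the TCP to the fingertips, in m); z points along the fingers, y is the line along which they close (so a half turn about z gives the same grasp; the last joint's range is limited). The gripper opens to 85 mm and grips with 20 to 120 N. Pads are 22 mm wide; open, the fingers measure 114 mm over their backs; the gripper's body (76 mm by 85 mm) begins 54 mm behind the grasp point. The pads swing forward as they close: fully open they stand 13 mm farther back than shut.
Start: joints at [1.216, 0.477, 0.022, 1.555, -0.011, 1.109, -0.083], TCP at [0.165, -0.655, 0.253] pointing down, gripper open.
Joint ranges: [-2.96, 2.96], [-0.34, 2.1], [-1.41, 1.46], [0.24, 2.44], [-1.37, 4.51], [0.17, 1.92], [-2.96, 2.96]. Speed limits (rad/s): [2.39, 2.39, 3.14, 3.14, 3.14, 3.14, 3.14].

INTERFACE

Orientations are given as a unit quaternion [w, x, y, z].
In Python, from station import bot gives the robot as it stands.
- The arm moves only by the tool jog_arm, never from a script. Its argument "deltas" is a list of rows, each a list of 7 numbers: the shift along the world's x, y, z in m, then the turn, a rotation vector about the world's x, y, z in rad, then the opening, from 0 (shut) to 1 (fully open). In form: [[x, y, z, rx, ry, rz, grip], ...]. A call has 1 to 10 rows; each row shifts and turns the commanded pose from where the row before left it; what a row does not reach is not made up. A row lasts 1/10 s, in which the tool goes at most 50 mm and 8.59 degrees, less where a joint would pass 70% of its speed; a pose out of reach is approached as far as the arm can. A call with a gripper value outside its range is refused whole. The fingers move at their own pace and stop on an object; "newtons" is the grip in N (left out, the last holds). Time passes only in rows, so rows that do not move let the fingers close. It gives the time, the measured TCP pose, the force, the opening and the grip force at its end, in the units of the state.
- bot.get_obs(): the state, without advancing time (a new reading comes with each control period).
- bot.read_camera(name): name is "scene" or "top"; returns a dict with "img" (420x560x3 uint8, red, green, blue), "K" (3x3 intrinsics, pixels), "eye" and "attitude" of the camera in the world. Camera axes: x right, y down, z forward; pixel columns grow to the right and rows downward; lengths in m; the calibration is good to about 2 mm. A picture is of the moment at which its call begins. There is no depth.
- bot.hand_in(): hands the job in; it is judged then, once.
The state is a dict: "t": time; "q": joint angles; "joint_vel": joint speeds; "joint_torque": joint torques, N m; "eef_pos": TCP position; "tool_rot": TCP orientation; "contact_force": force on the tool from outside, world axes, zero at the start; "torque": the same for the moment, N m; "gripper_width": opening from 0.0 (shut) to 1.0 (fully open); "grasp_force": force on a finger pad.
Only numpy, scipy, OpenCV 4.12 (cv2) and the standard library are available. Lean on these libraries where they do the work, as an engineer would, in place of code of your own. Each camera call takes 0.05 s, during which the arm holds its last target. There are 200 camera calls.

## Working session

There is one attempt and no reset: what is moved stays moved. The work goes in short steps, Python scripts to look and compute and a tool call to move; the robot and the scene stay as the last step left them, time stands still between calls to the robot, and variables do not carry over. Pictures are saved under pics/ and viewed, at most 17 in all, crops included, and the job is handed in when it is done.

Besides the shell and the picture viewer there is one more tool, called as name([rows], argument=value, ...), one row to a line, values as JSON. jog_arm: Moves the arm, as the interface text tells. Its arguments: {"type":"object","properties":{"deltas":{"type":"array"},"newtons":{"type":"number"}},"required":["deltas"]}

```bash
mkdir -p pics; python3 - <<'E'
from station import bot
import cv2,pickle
print(bot.tip_reach); print(bot.get_obs())
for n in("scene","top"):
    c=bot.read_camera(n); pickle.dump(c,open(f'pics/{n}0.pkl','wb')); cv2.imwrite(f'pics/{n}0.png',c['img'][:,:,::-1]); print(n,c['K'],c['eye'],c['attitude'])
E
```

```text
0.022
{'t': 0.0, 'q': array([ 1.21590971,  0.47781283,  0.02233358,  1.55648683, -0.01152019,
        1.10929692, -0.08311487]), 'joint_vel': array([-1.21914787e-03,  2.60255221e-04,  1.22421064e-03,  2.13829825e-04,
       -8.43826373e-04,  4.71064267e-04, -8.94221092e-05]), 'joint_torque': array([ 2.56912072e-04, -5.96448791e+01,  1.60808645e+00, -2.81193602e+01,
        1.25378586e-02,  9.32372612e-03, -1.00565427e-05]), 'eef_pos': array([ 0.16475134, -0.65399644,  0.25230208]), 'tool_rot': array([-9.21653489e-04,  9.92396090e-01,  1.23081764e-01, -1.74604045e-04]), 'contact_force': array([ 0.63990024, -0.47791578, -0.26492065]), 'torque': array([ 0.03221757,  0.00281181, -0.02608977]), 'grasp_force': 0.0, 'gripper_width': 1.0035104164292612}
scene [[539.41456315   0.         280.44403618]
 [  0.         539.41456315 207.68420467]
 [  0.           0.           1.        ]] [1.12162426 0.73942174 0.91944475] [-0.13946311  0.30517182  0.85902974 -0.38663691]
top [[418.7265697    0.         289.76093301]
 [  0.         418.7265697  211.88769134]
 [  0.           0.           1.        ]] [ 3.41780511e-01 -5.66375237e-04  1.13034075e+00] [ 0.04367448 -0.70107325  0.7099496  -0.05060035]
```

View pics/scene0.png

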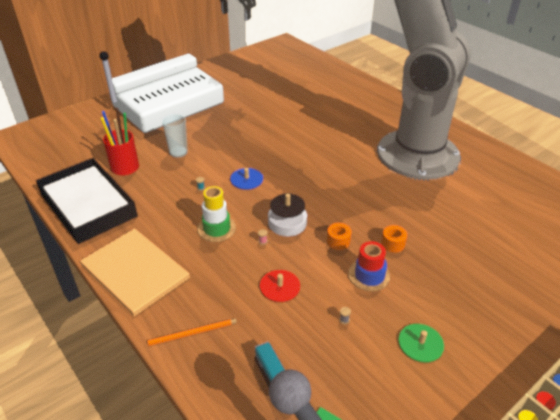

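View pics/top0.png

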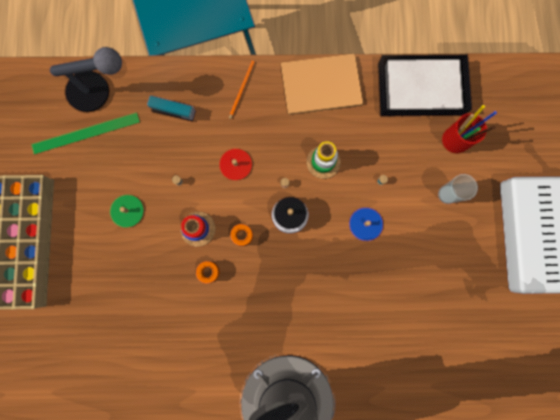

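The scene view shows the green/white/yellow pile at (215,212) and the blue/red pile at (370,265). The stands are blue (247,178), red (280,285) and green (422,342), the lift is at (288,215), the orange decoys at (339,235) and (395,238), and the glass at (176,137). The top view has the yellow pile at (325,155), the red pile at (195,228), the lift at (290,212), the stands at (236,163), (127,211) and (367,224), and small pegs at (177,180), (285,182) and (383,179).

```bash
cat > h.py <<'E'
import numpy as np,cv2,pickle
from scipy.spatial.transform import Rotation as R
def cam(c):
    q=c['attitude']; return c['K'],np.array(c['eye']),R.from_quat([q[1],q[2],q[3],q[0]]).as_matrix()
def plane(c,px,z):
    K,e,M=cam(c); d=M@np.linalg.solve(K,[px[0],px[1],1.]); return e+d*(z-e[2])/d[2]
def proj(c,P):
    K,e,M=cam(c); p=K@(M.T@(np.array(P)-e)); return p[:2]/p[2]
def tri(cs,pxs):
    A=[];b=[]
    for c,px in zip(cs,pxs):
        K,e,M=cam(c); d=M@np.linalg.solve(K,[px[0],px[1],1.]); d/=np.linalg.norm(d); P=np.eye(3)-np.outer(d,d); A.append(P);b.append(P@e)
    x=np.linalg.lstsq(np.vstack(A),np.hstack(b),rcond=None)[0]
    return x,max(np.linalg.norm(P@x-bb) for P,bb in zip(A,b))*1000
E
python3 - <<'E'
from h import *
s=pickle.load(open('pics/scene0.pkl','rb'));t=pickle.load(open('pics/top0.pkl','rb'))
for n,ps,pt in[('blue',(247,178),(367,224)),('red',(280,285),(236,163)),('green',(422,342),(127,211))]:
    out=[]
    for c,p in((s,ps),(t,pt)):
        im=c['img'].astype(int);i={'red':0,'green':1,'blue':2}[n]
        m=(im[:,:,i]>1.6*np.max(np.delete(im,i,2),2)).astype(np.uint8); m=cv2.morphologyEx(m,cv2.MORPH_CLOSE,np.ones((9,9)))
        k,l,st,ce=cv2.connectedComponentsWithStats(m); j=min(range(1,k),key=lambda j:np.linalg.norm(ce[j]-p)+ (100 if st[j,4]<50 else 0))
        ct=cv2.findContours((l==j).astype(np.uint8),0,2)[0][0]; e=cv2.fitEllipse(cv2.convexHull(ct)); out.append(e[0]); print(n,st[j],np.round(e[0],1),np.round(e[1],1),plane(c,e[0],.006).round(4))
    print(tri([s,t],out))
def tile(c,x,y,w): return cv2.resize(c['img'][y:y+w*3//4,x:x+w],(400,300),interpolation=cv2.INTER_CUBIC)
I=np.vstack([np.hstack([tile(s,170,175,100),tile(t,285,130,80)]),np.hstack([tile(s,320,220,100),tile(t,170,210,80)])])
cv2.imwrite('pics/c1.png',I[:,:,::-1])
I=np.vstack([np.hstack([tile(s,248,185,80),tile(t,250,180,80)]),np.hstack([tile(s,130,100,100),tile(t,430,160,80)])])
cv2.imwrite('pics/c2.png',I[:,:,::-1])
E
```

```text
blue [231 169  32  20 498] [246.2 178.3] [19.7 31.8] [ 0.4616 -0.2117  0.006 ]
blue [350 208  33  32 825] [365.8 223.8] [31.6 32.7] [ 0.4577 -0.2177  0.006 ]
(array([ 4.57788464e-01, -2.18322659e-01,  2.16050843e-04]), np.float64(0.6359875593444744))
red [     0      0    560    420 125227] [282.5 210.2] [434.7 630.6] [ 0.4677 -0.0487  0.006 ]
red [     0     54    560    366 162212] [397.6 237.1] [ 365.8 4933.4] [ 0.4207 -0.3023  0.006 ]
(array([ 0.38178176, -0.27660961, -0.16182699]), np.float64(84.22287464217443))
green [ 399  324   44   38 1274] [420.8 342.5] [35.  45.8] [0.5046 0.4315 0.006 ]
green [111 195  32  32 817] [126.6 210.7] [31.1 33. ] [0.5012 0.4281 0.006 ]
(array([0.50174751, 0.42993096, 0.00161811]), np.float64(0.1790228475485127))
```

View pics/c1.png

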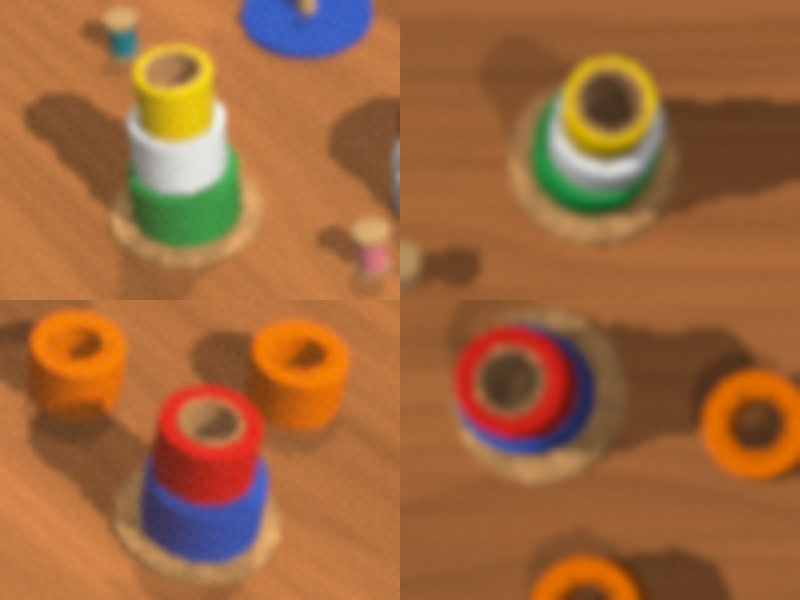

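View pics/c2.png

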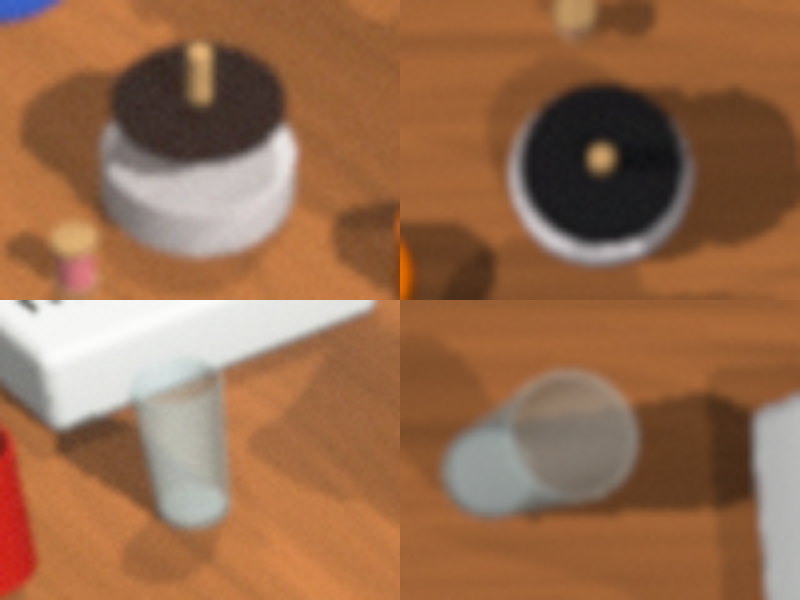

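The crops show the yellow top ring at scene (213.5,193) and top (327,151), and the red ring at scene (373,250) and top (193,226). The lift platform is at scene (287.5,205) and top (291,213); the glass base is at scene (178,152) and top (448,194). Next I'll fit cylinder silhouettes in both views.

```bash
cat >> h.py <<'E'
from scipy.optimize import least_squares
HUE={'red':[(172,180),(0,4)],'orange':[(6,15)],'yellow':[(20,34)],'green':[(50,85)],'blue':[(105,130)]}
def mask(im,col):
    h=cv2.cvtColor(cv2.GaussianBlur(im,(3,3),0),cv2.COLOR_RGB2HSV); H,S,V=[h[:,:,i].astype(int) for i in range(3)]
    if col=='white': m=(S<60)&(V>120)
    elif col=='black': m=(V<60)
    else: m=sum((H>=a)&(H<=b) for a,b in HUE[col])*((S>(170 if col!='orange' else 200)))*(V>70)>0
    return m.astype(np.uint8)
def blob(im,col,p):
    m=mask(im,col); k,l,st,ce=cv2.connectedComponentsWithStats(m)
    js=[j for j in range(1,k) if st[j,4]>40]
    if not js: return None
    j=min(js,key=lambda j:np.linalg.norm(ce[j]-p)); y,x=np.where(l==j)
    pts=np.vstack([np.c_[x+a,y+b] for a in(-.5,.5) for b in(-.5,.5)]).astype(np.float32)
    return cv2.convexHull(pts)
def cen(h):
    m=cv2.moments(h); return np.array([m['m10']/m['m00'],m['m01']/m['m00']]),m['m00']
def cylhull(c,P,r,hh):
    a=np.linspace(0,2*np.pi,60); pts=[proj(c,[P[0]+r*np.cos(t),P[1]+r*np.sin(t),P[2]+s]) for t in a for s in(-hh,hh)]
    return cv2.convexHull(np.array(pts,np.float32))
def fit(cs,col,p0,r,hh,z=None):
    """p0 = rough world centre; r radius; hh half height; full-visible cylinder"""
    hs=[blob(c['img'],col,proj(c,p0)) for c in cs]
    obs=[cen(h) for h in hs]
    f=lambda x:np.hstack([cen(cylhull(c,x,r,hh))[0]-o[0] for c,o in zip(cs,obs)])
    s=least_squares(f,p0,diff_step=1e-3)
    out=[s.x.round(4),'res',s.fun.round(1),'area ratio',[round(o[1]/cen(cylhull(c,s.x,r,hh))[1],2) for c,o in zip(cs,obs)]]
    for c,o in zip(cs,obs):
        g=lambda x:cen(cylhull(c,[x[0],x[1],p0[2] if z is None else z],r,hh))[0]-o[0]
        out.append(least_squares(g,p0[:2],diff_step=1e-3).x.round(4))
    return out
def look(tag):
    from station import bot
    r=[]
    for n in('scene','top'):
        c=bot.read_camera(n); pickle.dump(c,open(f'pics/{n}{tag}.pkl','wb')); r.append(c)
    return r
def load(tag): return [pickle.load(open(f'pics/{n}{tag}.pkl','rb')) for n in('scene','top')]
E
python3 - <<'E'
from h import *
s,t=cs=load('0')
for n,col,pt,z,r,hh in [('yellow','yellow',(327,151),.099+.038,.023,.019),('redroll','red',(193,226),.061,.0285,.019),('blue_st','blue',(366,224),.003,.045,.003),('red_st','red',(236,163),.003,.045,.003),('green_st','green',(127,211),.003,.045,.003),('lift','black',(291,213),.06,.043,.002),('or1','orange',(241,235),.019,.0285,.019),('or2','orange',(207,271),.019,.0285,.019)]:
    print(n,*fit(cs,col,plane(t,pt,z),r,hh,z))
for px in[(177,180),(285,182),(383,179)]: print('peg',plane(t,px,.025).round(3))
for px in[(448,194.4)]: print('glass',plane(t,px,.0).round(3), tri(cs,[(178.3,151.8),px]))
print('coaster top px', plane(t,(285+193/5,130+155/5),.004),plane(t,(170+142/5,210+95/5),.004))
print('base in top', proj(t,[0,0,0]))
E
```

```text
yellow [ 0.6338 -0.1046  0.1029] res [-0.6 -0.2 -0.5  0.5] area ratio [0.92, 0.93] [ 0.6534 -0.068 ] [ 0.6253 -0.1023]
redroll [0.451  0.2363 0.0615] res [-0.3 -0.  -0.3  0.2] area ratio [0.89, 0.9] [0.4501 0.2365] [0.4517 0.2358]
blue_st [ 4.578e-01 -2.180e-01  2.000e-04] res [-0.4 -0.1 -0.3  0.3] area ratio [0.62, 0.88] [ 0.4592 -0.214 ] [ 0.4584 -0.2182]
red_st [0.628  0.1357 0.0023] res [-0. -0. -0.  0.] area ratio [0.91, 0.95] [0.6284 0.1362] [0.628  0.1355]Traceback (most recent call last):
  File "<stdin>", line 4, in <module>
  File "h.py", line 38, in fit
    obs=[cen(h) for h in hs]
         ~~~^^^
  File "h.py", line 31, in cen
    m=cv2.moments(h); return np.array([m['m10']/m['m00'],m['m01']/m['m00']]),m['m00']
                                       ~~~~~~~~^~~~~~~~~
ZeroDivisionError: float division by zero
```

```bash
sed -i "s/S>(170 if col!='orange' else 200)/S>(150 if col!='orange' else 200)/; s/(V>70)>0/(V>45)>0/; s/return m.astype(np.uint8)/return cv2.morphologyEx(m.astype(np.uint8),cv2.MORPH_CLOSE,np.ones((5,5)))/" h.py
python3 - <<'E'
from h import *
s,t=cs=load('0')
for c,p in((s,(410,350)),(t,(120,215)),(s,(275,210)),(t,(280,220))): print(c['img'][p[1],p[0]],cv2.cvtColor(c['img'][p[1]:p[1]+1,p[0]:p[0]+1],cv2.COLOR_RGB2HSV))
for n,col,pt,z,r,hh in [('yellow','yellow',(327,151),.099,.023,.019),('redroll','red',(193,226),.061,.0285,.019),('blue_st','blue',(366,224),.003,.045,.003),('red_st','red',(236,163),.003,.045,.003),('green_st','green',(127,211),.003,.045,.003),('lift','black',(291,213),.06,.043,.002),('or1','orange',(241,235),.019,.0285,.019),('or2','orange',(207,271),.019,.0285,.019)]:
  try:  print(n,*fit(cs,col,plane(t,pt,z),r,hh,z))
  except Exception as e: print(n,e)
for px in[(177,180),(285,182),(383,179)]: print('peg',plane(t,px,.025).round(3))
for px in[(448,194.4)]: print('glass',plane(t,px,.0).round(3), tri(cs,[(178.3,151.8),px]))
print('coaster top px', plane(t,(285+193/5,130+155/5),.004),plane(t,(170+142/5,210+95/5),.004))
E
```

```text
[ 76 178  88] [[[ 64 146 178]]]
[ 33 145  65] [[[ 69 197 145]]]
[63 50 46] [[[ 7 69 63]]]
[29 28 31] [[[130  25  31]]]
yellow [ 0.6339 -0.1043  0.1023] res [-0.6 -0.2 -0.4  0.5] area ratio [0.96, 0.96] [ 0.6312 -0.1063] [ 0.6361 -0.1058]
redroll [0.4513 0.2365 0.0615] res [-0.2 -0.  -0.2  0.2] area ratio [0.9, 0.93] [0.4505 0.2365] [0.4518 0.2362]
blue_st [ 4.576e-01 -2.184e-01  3.000e-04] res [-0.3 -0.1 -0.2  0.2] area ratio [0.75, 0.91] [ 0.459  -0.2148] [ 0.458  -0.2185]
red_st [0.628  0.1357 0.0023] res [-0. -0. -0.  0.] area ratio [0.91, 0.95] [0.6284 0.1362] [0.628  0.1355]
green_st [ 0.496   0.441  -0.0075] res [-3.1  0.1 -3.2  2.7] area ratio [0.31, 0.87] [0.4981 0.4481] [0.5019 0.4287]
lift [ 0.5682 -0.0143 -0.6184] res [-1.7 -0.2 -1.6  1.6] area ratio [0.15, 2.36] [0.8097 0.3197] [ 0.4845 -0.0131]
or1 [0.4314 0.1173 0.0214] res [-0.2 -0.  -0.2  0.2] area ratio [0.98, 1.09] [0.4292 0.1161] [0.4321 0.1171]
or2 [0.3353 0.2051 0.0184] res [ 0.1  0.   0.1 -0.1] area ratio [1.04, 1.07] [0.336  0.2053] [0.3352 0.2052]
peg [0.58  0.289 0.025]
peg [ 0.571 -0.001  0.025]
peg [ 0.577 -0.265  0.025]
glass [ 0.537 -0.448  0.   ] (array([ 0.53596869, -0.44812153, -0.0029975 ]), np.float64(1.6766476539790958))
coaster top px [ 0.63353499 -0.10792736  0.004     ] [0.44932841 0.2341158  0.004     ]
```

```bash
python3 - <<'E'
from h import *
s,t=cs=load('0')
print(tri(cs,[(287.5,205.4),(290.8,212.8)]),plane(s,(287.5,205.4),.062),plane(t,(290.8,212.8),.062),plane(t,(250+201/5,180+157/5),.092), plane(s,(248+200/5,185+46/5),.092))
E
```

```text
(array([ 0.48269582, -0.01376374,  0.05468969]), np.float64(1.3763880535746522)) [ 0.48724782 -0.00630784  0.062     ] [ 0.48270956 -0.01464597  0.062     ] [ 0.48230379 -0.01279683  0.092     ] [ 0.48258855 -0.01061844  0.092     ]
```

jog_arm([
  [0.031,0.036,0,0,0,0,1],
  [0.031,0.036,0,0,0,0,1],
  [0.031,0.036,0,0,0,0,1],
  [0.031,0.036,0,0,0,0,1],
  [0.031,0.036,0,0,0,0,1],
  [0.031,0.036,0,0,0,0,1],
  [0.031,0.036,0,0,0,0,1],
  [0.031,0.036,0,0,0,0,1],
  [0.031,0.036,0,0,0,0,1],
  [0.031,0.036,0,0,0,0,1],
], newtons=30)

```text
t: 1.1
eef_pos: [0.4756, -0.2929, 0.2531]
tool_rot: [-0.0, 0.992, 0.123, -0.0]
contact_force: [0.2, -0.6, 0.5]
gripper_width: 1.001
grasp_force: 0.0
```

jog_arm([
  [0.0316,0.0376,0,0,0,0,1],
  [0.0316,0.0376,0,0,0,0,1],
  [0.0316,0.0376,0,0,0,0,1],
  [0.0316,0.0376,0,0,0,0,1],
  [0.0316,0.0376,0,0,0,0,1],
  [0,0,-0.03,0,0,0,1],
  [0,0,-0.03,0,0,0,1],
  [0,0,-0.015,0,0,0,1],
  [0,0,0,0,0,0,1],
])

```text
t: 2.0
eef_pos: [0.631, -0.1067, 0.1756]
tool_rot: [-0.001, 0.992, 0.123, -0.003]
contact_force: [-1.1, -1.1, 0.0]
gripper_width: 1.002
grasp_force: 0.0
```

```bash
python3 - <<'E'
from h import *
from station import bot
s,t=look('1'); o=bot.get_obs(); p=o['eef_pos'];print(p,o['gripper_width'])
q=o['tool_rot'];M=R.from_quat([q[1],q[2],q[3],q[0]]).as_matrix()
T=[]
for c in(s,t):
    im=c['img'].copy(); im0=cv2.resize(im,None,fx=4,fy=4,interpolation=cv2.INTER_CUBIC)
    for l in(0,.009,.022):
        for y in(-.0425,0,.0425):
            u=proj(c,p+M@[0,y,l]); cv2.circle(im0,tuple(int(v*4+1.5) for v in u),3,(255,0,255),-1)
    for z in (.08,.118):
      u=proj(c,[.634,-.105,z]); cv2.circle(im0,tuple(int(v*4+1.5) for v in u),3,(0,255,255),-1)
    x,y=(u*4).astype(int); x=max(200,x);y=max(300,y); T.append(im0[y-300:y+300,x-200:x+200])
cv2.imwrite('pics/c3.png',np.hstack(T)[:,:,::-1])
E
```

```text
[ 0.63318007 -0.10703792  0.17897929] 0.9990207080373944
```

View pics/c3.png

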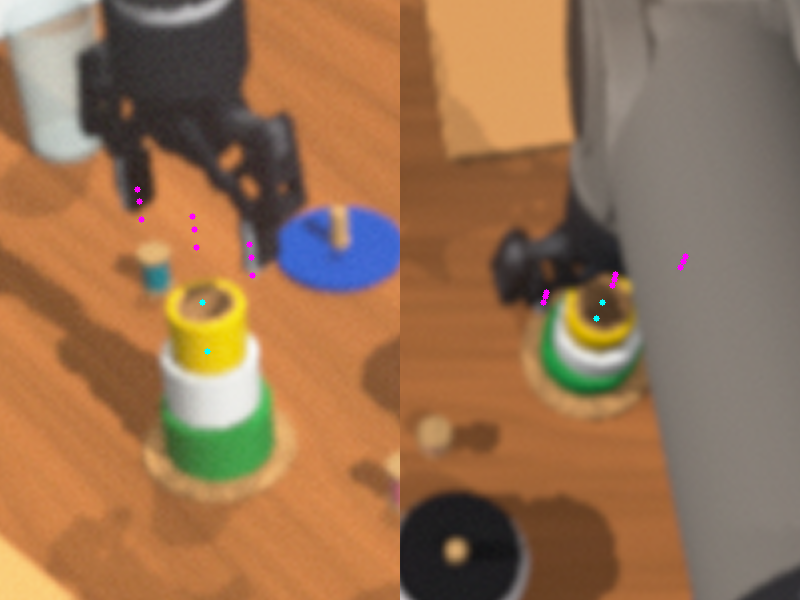

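The projected fingertips agree with the image in both views, and the gripper is over the yellow roll (scene crop (205,300)).

jog_arm([
  [0.001,0.002,-0.02,0,0,0,1],
  [0,0,-0.02,0,0,0,1],
  [0,0,-0.02,0,0,0,1],
  [0,0,-0.01,0,0,0,1],
  [0,0,0,0,0,0,0.4],
  [0,0,0,0,0,0,0.4],
  [0,0,0,0,0,0,0.3],
  [0,0,0,0,0,0,0.3],
  [0,0,0,0,0,0,0.3],
  [0,0,0,0,0,0,0.3],
])

```text
t: 3.1
eef_pos: [0.6351, -0.1046, 0.1101]
tool_rot: [0.0, 0.992, 0.123, 0.001]
contact_force: [-0.9, 0.9, 5.9]
gripper_width: 0.532
grasp_force: 31.0
```

jog_arm([
  [0,0,0.02,0,0,0,0.3],
  [0,0,0.04,0,0,0,0.3],
  [0,0,0.04,0,0,0,0.3],
  [-0.02,0.012,0,0,0,0,0.3],
  [-0.03,0.018,0,0,0,0,0.3],
  [-0.03,0.018,0,0,0,0,0.3],
  [-0.03,0.018,0,0,0,0,0.3],
  [-0.03,0.018,0,0,0,0,0.3],
  [-0.012,0.008,-0.02,0,0,0,0.3],
  [0,0,-0.02,0,0,0,0.3],
])

```text
t: 4.1
eef_pos: [0.4806, -0.0112, 0.1689]
tool_rot: [0.0, 0.992, 0.124, 0.001]
contact_force: [-0.1, 0.0, -0.7]
gripper_width: 0.53
grasp_force: 31.0
```

```bash
python3 - <<'E'
from h import *
from station import bot
cs=look('2'); o=bot.get_obs(); p=o['eef_pos'];print(p,o['grasp_force'],o['gripper_width'],o['contact_force'])
for n,col,P,r,hh in [('yellow','yellow',[p[0],p[1],p[2]-.008],.023,.019),('white','white',[.634,-.105,.061],.0285,.019)]:
    try: print(n,*fit(cs,col,P,r,hh))
    except Exception as e: print(n,e)
T=[]
for c in cs:
    im0=cv2.resize(c['img'],None,fx=3,fy=3,interpolation=cv2.INTER_CUBIC)
    x,y=(proj(c,[.56,-.06,.08])*3).astype(int); T.append(im0[max(0,y-300):max(0,y-300)+600,max(0,x-200):max(0,x-200)+400])
cv2.imwrite('pics/c4.png',np.hstack(T)[:,:,::-1])
E
```

```text
[ 0.48006438 -0.01246401  0.16694205] 31.05222065001726 0.5326782675808734 [ 0.80152494  0.18952993 -0.61497936]
yellow [ 0.546  -0.3299  0.0906] res [-93.8 -29.2 -59.7  70.1] area ratio [0.86, 0.36] [ 0.4891 -0.0075] [ 0.7038 -0.4625]
white [ 0.62   -0.1118  0.0468] res [ 3.5  0.9  2.6 -2.9] area ratio [1.04, 2.06] [ 0.6328 -0.1056] [ 0.6086 -0.1033]
```

View pics/c4.png

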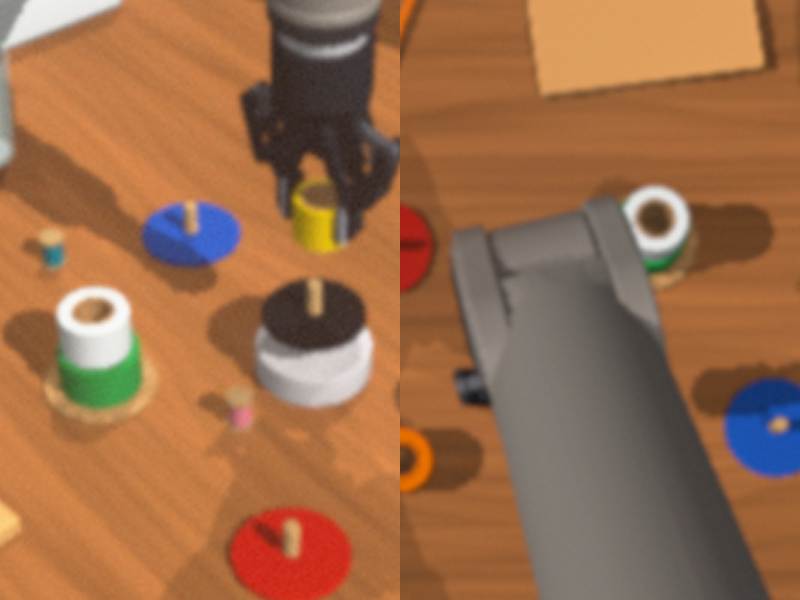

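Yellow is held upright (scene crop (318,215)), over the lift pin (315,297). The white roll stands at scene crop (93,312).

jog_arm([
  [0.002,0,-0.02,0,0,0,0.3],
  [0,0,-0.02,0,0,0,0.3],
  [0,0,-0.02,0,0,0,0.3],
  [0,0,-0.01,0,0,0,0.3],
  [0,0,-0.006,0,0,0,0.3],
  [0,0,-0.004,0,0,0,0.3],
  [0,0,0,0,0,0,0.3],
  [0,0,0,0,0,0,0.3],
])

```text
t: 5.0
eef_pos: [0.4844, -0.0126, 0.0889]
tool_rot: [0.0, 0.992, 0.123, 0.001]
contact_force: [0.2, 0.6, -0.5]
gripper_width: 0.533
grasp_force: 31.1
```

jog_arm([
  [0,0,-0.002,0,0,0,0.3],
  [0,0,0,0,0,0,0.65],
  [0,0,0,0,0,0,0.75],
  [0,0,0,0,0,0,1],
  [0,0,0,0,0,0,1],
  [0,0,0.03,0,0,0,1],
  [0,0,0.04,0,0,0,1],
  [0,0,0.04,0,0,0,1],
  [0.03,-0.018,0.02,0,0,0,1],
  [0.03,-0.018,0,0,0,0,1],
])

```text
t: 6.0
eef_pos: [0.5464, -0.0486, 0.2205]
tool_rot: [0.001, 0.992, 0.124, 0.004]
contact_force: [0.5, -0.1, 0.7]
gripper_width: 1.001
grasp_force: 0.0
```

jog_arm([
  [0.03,-0.0187,0,0,0,0,1],
  [0.03,-0.0187,0,0,0,0,1],
  [0.029,-0.0187,0,0,0,0,1],
  [0,0,0,0,0,0,1],
  [0,0,0,0,0,0,1],
])

```text
t: 6.5
eef_pos: [0.6327, -0.1049, 0.2156]
tool_rot: [-0.0, 0.992, 0.123, -0.001]
contact_force: [-0.9, 0.7, -0.4]
gripper_width: 0.998
grasp_force: 0.0
```

```bash
python3 - <<'E'
from h import *
from station import bot
cs=look('3'); o=bot.get_obs(); p=o['eef_pos'];print(p)
for n,col,P,r,hh in [('yellow','yellow',[.484,-.013,.073],.023,.019),('white','white',[.634,-.105,.061],.0285,.019)]:
    try: print(n,*fit(cs,col,P,r,hh))
    except Exception as e: print(n,e)
T=[]
for c in cs:
    im0=cv2.resize(c['img'],None,fx=3,fy=3,interpolation=cv2.INTER_CUBIC)
    x,y=(proj(c,[.56,-.06,.08])*3).astype(int); T.append(im0[max(0,y-300):max(0,y-300)+600,max(0,x-200):max(0,x-200)+400])
cv2.imwrite('pics/c5.png',np.hstack(T)[:,:,::-1])
E
```

```text
[ 0.6320722  -0.10371179  0.21603138]
yellow [ 0.4821 -0.0118  0.0698] res [-0.3 -0.1 -0.3  0.3] area ratio [1.13, 1.36] [ 0.484  -0.0083] [ 0.4824 -0.0124]
white [ 0.6544 -0.2041  0.0332] res [-28.3  -8.4 -20.5  23.8] area ratio [1.12, 47.82] [ 0.6329 -0.1056] [ 0.7109 -0.2557]
```

View pics/c5.png

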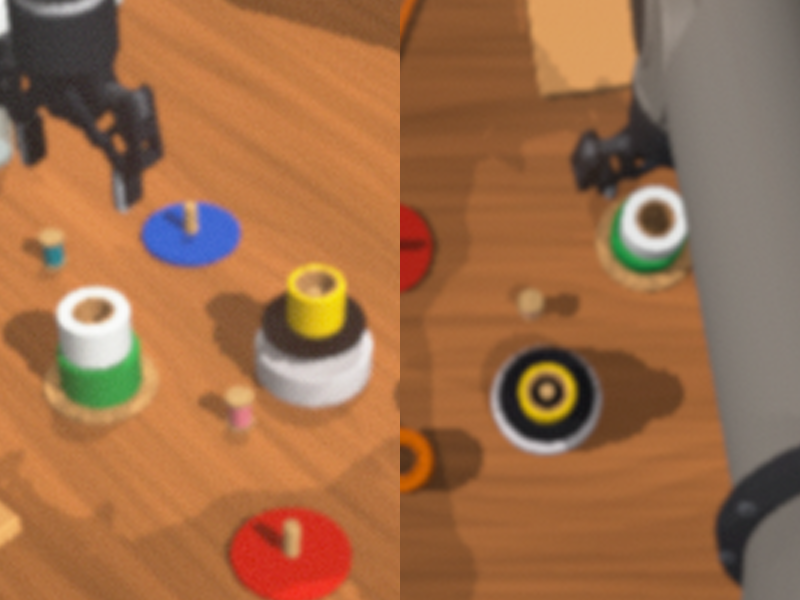

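Yellow sits on the lift with the pin showing in its hole (top crop (547,391)). White and green are undisturbed at top crop (654,221).

```bash
python3 - <<'E'
from h import *
s,t=load('2')
x,y=(proj(t,[.56,-.06,.08])*3).astype(int)
print(plane(t,((x-200+256)/3-.33,(max(0,y-300)+219)/3-.33),.08))
x,y=(proj(s,[.56,-.06,.08])*3).astype(int)
print(plane(s,((x-200+94)/3-.33,(max(0,y-300)+313)/3-.33),.08))
E
```

```text
[ 0.63140674 -0.10817308  0.08      ]
[ 0.63396362 -0.10193694  0.08      ]
```

jog_arm([
  [0,-0.002,-0.03,0,0,0,1],
  [0,0,-0.03,0,0,0,1],
  [0,0,-0.02,0,0,0,1],
  [0,0,-0.005,0,0,0,1],
])

```text
t: 7.0
eef_pos: [0.6305, -0.1056, 0.1291]
tool_rot: [-0.001, 0.992, 0.124, -0.002]
contact_force: [-0.0, -0.3, 0.7]
gripper_width: 0.997
grasp_force: 0.0
```

jog_arm([
  [0,-0.001,-0.02,0,0,0,1],
  [0,0,-0.02,0,0,0,1],
  [0,0,-0.015,0,0,0,1],
  [0,0,-0.005,0,0,0,1],
  [0,0,0,0,0,0,0.5],
  [0,0,0,0,0,0,0.4],
  [0,0,0,0,0,0,0.4],
  [0,0,0,0,0,0,0.4],
  [0,0,0,0,0,0,0.4],
])

```text
t: 7.9
eef_pos: [0.6338, -0.1076, 0.0727]
tool_rot: [0.0, 0.992, 0.123, 0.001]
contact_force: [-0.2, -0.6, 6.6]
gripper_width: 0.663
grasp_force: 32.5
```

jog_arm([
  [0,0,0.02,0,0,0,0.4],
  [0,0,0.04,0,0,0,0.4],
  [0,0,0.04,0,0,0,0.4],
  [0,0,0.04,0,0,0,0.4],
  [-0.03,0.019,0,0,0,0,0.4],
  [-0.03,0.019,0,0,0,0,0.4],
  [-0.03,0.019,0,0,0,0,0.4],
  [-0.03,0.019,0,0,0,0,0.4],
  [-0.03,0.018,0,0,0,0,0.4],
  [0,0,0,0,0,0,0.4],
])

```text
t: 8.9
eef_pos: [0.4789, -0.0114, 0.2111]
tool_rot: [-0.0, 0.992, 0.125, -0.001]
contact_force: [0.2, 0.4, -1.3]
gripper_width: 0.666
grasp_force: 32.4
```

```bash
python3 - <<'E'
from h import *
from station import bot
cs=look('4'); o=bot.get_obs(); p=o['eef_pos'];print(p,o['grasp_force'],o['gripper_width'],o['contact_force'])
for n,col,P,r,hh in [('yellow','yellow',[.484,-.013,.073],.023,.019),('white','white',[p[0],p[1],p[2]-.01],.0285,.019),('green','green',[.634,-.105,.023],.034,.019)]:
    try: print(n,*fit(cs,col,P,r,hh))
    except Exception as e: print(n,e)
E
```

```text
[ 0.48280333 -0.01357713  0.21175284] 32.413459327071905 0.6592769344685032 [ 0.76633382  0.15047475 -0.66646332]
yellow [ 0.5528 -0.3485 -0.0096] res [-96.7 -29.2 -64.3  74.9] area ratio [1.51, 0.43] [ 0.4841 -0.0082] [ 0.7363 -0.5038]
white [ 0.3597 -0.0502  0.1122] res [ 26.5   3.1  18.3 -17.9] area ratio [1.07, 43.38] [ 0.4825 -0.0088] [ 0.3203 -0.0056]
green [ 0.6319 -0.1163  0.0248] res [-2.6 -0.6 -1.9  2.2] area ratio [0.34, 0.33] [ 0.6273 -0.112 ] [ 0.6383 -0.1219]
```

jog_arm([
  [0.001,0,-0.03,0,0,0,0.4],
  [0,0,-0.03,0,0,0,0.4],
  [0,0,-0.02,0,0,0,0.4],
  [0,0,-0.008,0,0,0,0.4],
  [0,0,-0.006,0,0,0,0.4],
  [0,0,-0.004,0,0,0,0.4],
  [0,0,0,0,0,0,0.4],
  [0,0,0,0,0,0,0.4],
])

```text
t: 9.8
eef_pos: [0.4846, -0.0137, 0.114]
tool_rot: [0.0, 0.992, 0.123, 0.001]
contact_force: [0.3, -0.6, -0.6]
gripper_width: 0.661
grasp_force: 32.5
```

```bash
python3 - <<'E'
from h import *
from station import bot
o=bot.get_obs(); print(o['eef_pos'],o['contact_force'],o['grasp_force'])
c=bot.read_camera('scene')
im0=cv2.resize(c['img'],None,fx=5,fy=5,interpolation=cv2.INTER_CUBIC)
x,y=(proj(c,[.484,-.013,.09])*5).astype(int)
cv2.imwrite('pics/c6.png',im0[y-300:y+300,x-300:x+300,::-1])
E
```

```text
[ 0.4845798  -0.01370509  0.1140098 ] [ 0.33769364 -0.62187629 -0.60019538] 32.45544349774718
```

View pics/c6.png

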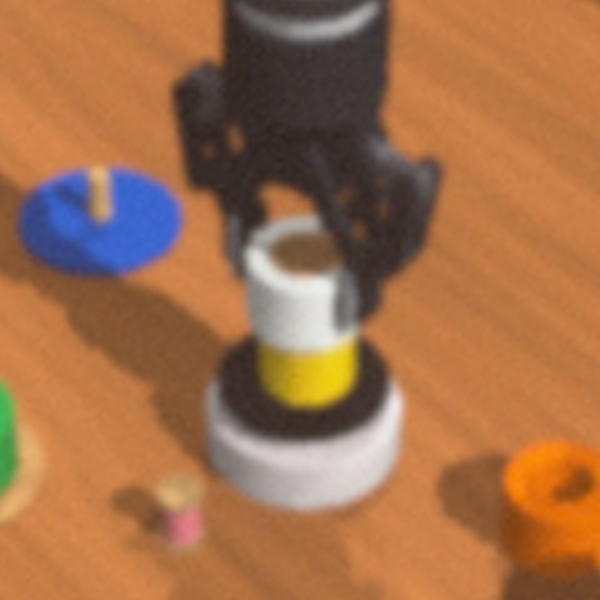

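White rests on yellow, squarely aligned (image (300,280) over (308,375)).

jog_arm([
  [0,0,-0.001,0,0,0,0.72],
  [0,0,0,0,0,0,0.8],
  [0,0,0,0,0,0,1],
  [0,0,0,0,0,0,1],
  [0,0,0.03,0,0,0,1],
  [0,0,0.04,0,0,0,1],
  [0,0,0.03,0,0,0,1],
  [0.03,-0.019,0,0,0,0,1],
  [0.03,-0.019,0,0,0,0,1],
  [0.03,-0.019,0,0,0,0,1],
])

```text
t: 10.85
eef_pos: [0.575, -0.0714, 0.2129]
tool_rot: [0.0, 0.992, 0.123, 0.0]
contact_force: [0.8, 0.3, 0.1]
gripper_width: 0.998
grasp_force: 0.0
```

jog_arm([
  [0.03,-0.019,0,0,0,0,1],
  [0.0275,-0.018,0,0,0,0,1],
  [0,0,0,0,0,0,1],
  [0,0,0,0,0,0,1],
])

```text
t: 11.25
eef_pos: [0.6312, -0.1077, 0.2116]
tool_rot: [-0.0, 0.992, 0.123, -0.001]
contact_force: [0.1, 0.7, 0.5]
gripper_width: 1.001
grasp_force: 0.0
```

```bash
python3 - <<'E'
from h import *
from station import bot
cs=look('5'); o=bot.get_obs(); p=o['eef_pos'];print(p)
for n,col,P,r,hh in [('yellow','yellow',[.484,-.013,.062],.023,.019),('white','white',[.484,-.013,.100],.0285,.019),('green','green',[.632,-.107,.023],.034,.019)]:
    try: print(n,*fit(cs,col,P,r,hh))
    except Exception as e: print(n,e)
T=[]
for c in cs:
    im0=cv2.resize(c['img'],None,fx=3,fy=3,interpolation=cv2.INTER_CUBIC)
    x,y=(proj(c,[.56,-.06,.08])*3).astype(int); T.append(im0[max(0,y-300):max(0,y-300)+600,max(0,x-200):max(0,x-200)+400])
cv2.imwrite('pics/c7.png',np.hstack(T)[:,:,::-1])
E
```

```text
[ 0.63051273 -0.10658889  0.21206014]
yellow [ 0.5542 -0.354  -0.0463] res [-97.2 -28.9 -65.6  76.2] area ratio [0.78, 0.49] [0.4967 0.0085] [ 0.7387 -0.5073]
white [ 0.4764 -0.012   0.0954] res [ 2.1  0.3  1.5 -1.6] area ratio [0.98, 2.17] [ 0.483  -0.0118] [ 0.472  -0.0082]
green [ 0.6315 -0.1059  0.0306] res [ 0.1  0.   0.1 -0.1] area ratio [0.35, 0.77] [ 0.6274 -0.1133] [ 0.6333 -0.1065]
```

View pics/c7.png

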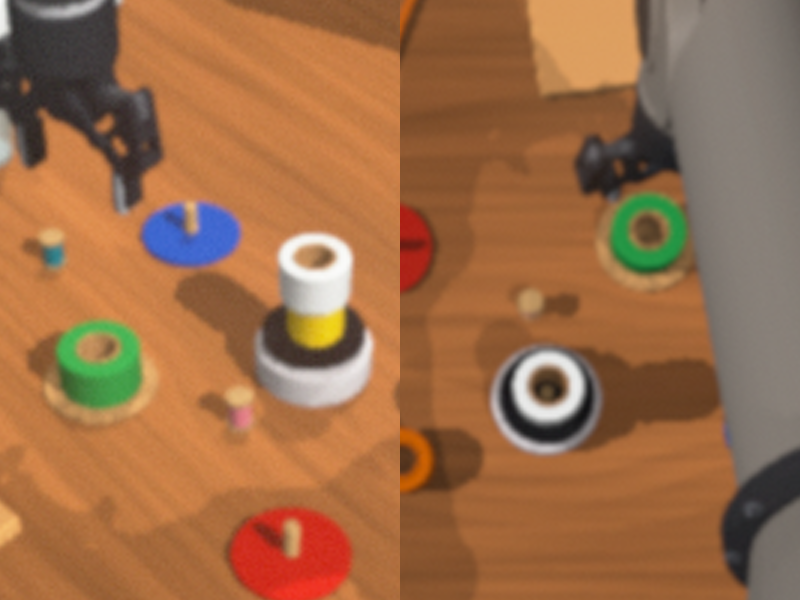

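White is stacked on yellow on the lift (top crop (548,386)), and green is now alone on its coaster (top crop (648,232), scene crop (99,348)).

```bash
python3 - <<'E'
from h import *
s,t=load('5')
for c,u,v in((t,248,232),(s,99.5,348)):
    x,y=(proj(c,[.56,-.06,.08])*3).astype(int)
    print(plane(c,((x-200+u)/3-.33,(max(0,y-300)+v)/3-.33),.042))
E
```

```text
[ 0.63006994 -0.10464509  0.042     ]
[ 0.63241693 -0.101633    0.042     ]
```

jog_arm([
  [0,0,-0.04,0,0,0,1],
  [0,0,-0.04,0,0,0,1],
  [0,0,-0.03,0,0,0,1],
  [0,0,-0.01,0,0,0,1],
  [0,0,0,0,0,0,1],
])

```text
t: 11.85
eef_pos: [0.6301, -0.1068, 0.0914]
tool_rot: [-0.0, 0.992, 0.124, -0.001]
contact_force: [-0.3, 0.4, 0.1]
gripper_width: 0.997
grasp_force: 0.0
```

jog_arm([
  [0.001,0.0025,-0.02,0,0,0,1],
  [0,0,-0.02,0,0,0,1],
  [0,0,-0.014,0,0,0,1],
  [0,0,-0.004,0,0,0,1],
  [0,0,0,0,0,0,0.7],
  [0,0,0,0,0,0,0.5],
  [0,0,0,0,0,0,0.5],
  [0,0,0,0,0,0,0.5],
  [0,0,0,0,0,0,0.5],
], newtons=40)

```text
t: 12.75
eef_pos: [0.6334, -0.1053, 0.0357]
tool_rot: [0.0, 0.992, 0.123, 0.001]
contact_force: [-0.6, 0.6, 6.2]
gripper_width: 0.767
grasp_force: 45.5
```

jog_arm([
  [0,0,0.02,0,0,0,0.5],
  [0,0,0.04,0,0,0,0.5],
  [0,0,0.04,0,0,0,0.5],
  [0,0.02,0.04,0,0,0,0.5],
  [-0.011,0.043,0,0,0,0,0.5],
  [-0.011,0.043,0,0,0,0,0.5],
  [-0.011,0.043,0,0,0,0,0.5],
  [-0.011,0.043,0,0,0,0,0.5],
  [-0.011,0.043,0,0,0,0,0.5],
  [-0.011,0.043,0,0,0,0,0.5],
])

```text
t: 13.75
eef_pos: [0.5656, 0.1743, 0.1744]
tool_rot: [0.0, 0.992, 0.123, 0.0]
contact_force: [1.2, 0.3, -1.3]
gripper_width: 0.764
grasp_force: 45.0
```

jog_arm([
  [-0.011,0.043,0,0,0,0,0.5],
  [-0.011,0.043,0,0,0,0,0.5],
  [-0.011,0.043,0,0,0,0,0.5],
  [-0.011,0.043,0,0,0,0,0.5],
  [-0.011,0.043,0,0,0,0,0.5],
  [-0.01,0.041,0,0,0,0,0.5],
  [0,0,0,0,0,0,0.5],
  [0,0,0,0,0,0,0.5],
])

```text
t: 14.55
eef_pos: [0.5002, 0.43, 0.174]
tool_rot: [0.0, 0.992, 0.125, -0.0]
contact_force: [-0.4, -0.8, -1.2]
gripper_width: 0.766
grasp_force: 45.0
```

```bash
python3 - <<'E'
from h import *
from station import bot
cs=look('6'); o=bot.get_obs(); p=o['eef_pos'];print(p,o['grasp_force'],o['gripper_width'],o['contact_force'])
for n,col,P,r,hh,z in [('red_st','red',[.628,.1355,.003],.045,.003,None),('redroll','red',[.451,.236,.061],.0285,.019,None)]:
    try: print(n,*fit(cs,col,P,r,hh))
    except Exception as e: print(n,e)
T=[]
for c in cs:
    im0=cv2.resize(c['img'],None,fx=4,fy=4,interpolation=cv2.INTER_CUBIC)
    x,y=(proj(c,[.505,.42,.08])*4).astype(int); x=max(200,min(x,2040)); y=max(300,min(y,1380)); print(x,y);T.append(im0[y-300:y+300,x-200:x+200])
cv2.imwrite('pics/c8.png',np.hstack(T)[:,:,::-1])
E
```

```text
[0.5020191  0.42728267 0.17396546] 45.01904737204313 0.7651747706471829 [ 0.18638645 -0.09943037 -1.49923447]
red_st [0.6279 0.1357 0.0024] res [-0.1 -0.  -0.1  0.1] area ratio [0.92, 0.95] [0.6281 0.1363] [0.628  0.1354]
redroll [0.4517 0.2367 0.0616] res [-0.3 -0.  -0.2  0.2] area ratio [0.9, 0.94] [0.4508 0.2367] [0.4522 0.2363]
1691 1264
475 820
```

View pics/c8.png

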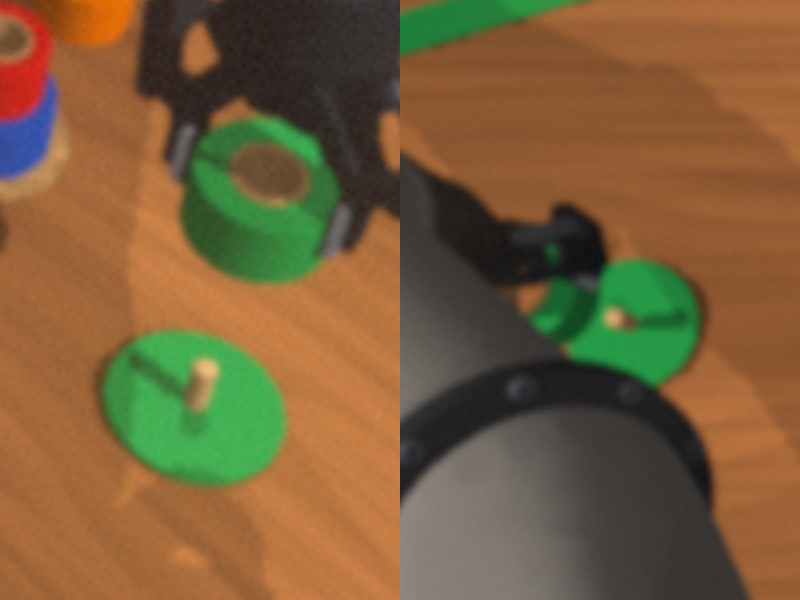

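Green is held flat (scene crop (265,195)) over its stand, with the pin tip at (206,367).

```bash
python3 - <<'E'
from h import *
s,t=load('6')
f=lambda u,v,z:plane(s,((1691-200+u)/4-.37,(1264-300+v)/4-.37),z)
g=lambda u,v,z:plane(t,((475-200+u)/4-.37,(820-300+v)/4-.37),z)
print('ring',f(267,172,.1805)); print('hole',f(270,174,.1805)); print('disc',f(194,406,.005),'pin',f(206,365,.036),g(212,318,.036))
E
```

```text
ring [0.49996476 0.43027383 0.1805    ]
hole [0.4998577  0.43185773 0.1805    ]
disc [0.50314153 0.4307127  0.005     ] pin [0.50093582 0.42943701 0.036     ] [0.50121989 0.4304254  0.036     ]
```

jog_arm([
  [0.001,0.001,-0.04,0,0,0,0.5],
  [0,0,-0.04,0,0,0,0.5],
  [0,0,-0.03,0,0,0,0.5],
  [0,0,-0.015,0,0,0,0.5],
  [0,0,-0.007,0,0,0,0.5],
  [0,0,-0.004,0,0,0,0.5],
  [0,0,0,0,0,0,0.5],
  [0,0,0,0,0,0,0.5],
])

```text
t: 15.45
eef_pos: [0.5032, 0.4305, 0.0398]
tool_rot: [-0.001, 0.992, 0.123, 0.001]
contact_force: [-0.1, -0.6, -1.6]
gripper_width: 0.767
grasp_force: 45.0
```

jog_arm([
  [0,0,-0.002,0,0,0,0.5],
  [0,0,0,0,0,0,0.5],
  [0,0,0,0,0,0,0.83],
  [0,0,0,0,0,0,0.9],
  [0,0,0,0,0,0,1],
  [0,0,0,0,0,0,1],
  [0,0,0.03,0,0,0,1],
  [0,0,0.04,0,0,0,1],
  [0,0,0.04,0,0,0,1],
  [0,0,0.04,0,0,0,1],
])

```text
t: 16.45
eef_pos: [0.5021, 0.4297, 0.1876]
tool_rot: [0.0, 0.992, 0.123, -0.0]
contact_force: [0.3, 0.1, -0.3]
gripper_width: 0.998
grasp_force: 0.0
```

jog_arm([
  [-0.01,-0.038,0,0,0,0,1],
  [-0.01,-0.038,0,0,0,0,1],
  [-0.01,-0.038,0,0,0,0,1],
  [-0.01,-0.038,0,0,0,0,1],
  [-0.011,-0.04,0,0,0,0,1],
  [0,0,-0.03,0,0,0,1],
  [0,0,0,0,0,0,1],
])

```text
t: 17.15
eef_pos: [0.4497, 0.2354, 0.1542]
tool_rot: [0.001, 0.993, 0.122, -0.002]
contact_force: [-0.6, 0.8, 0.9]
gripper_width: 0.999
grasp_force: 0.0
```

```bash
python3 - <<'E'
from h import *
from station import bot
cs=look('7'); o=bot.get_obs(); p=o['eef_pos'];print(p,o['grasp_force'])
T=[]
for c in cs:
    im0=cv2.resize(c['img'],None,fx=4,fy=4,interpolation=cv2.INTER_CUBIC)
    x,y=(proj(c,[.49,.35,.06])*4).astype(int); x=max(200,min(x,2040)); y=max(300,min(y,1380)); print(x,y);T.append(im0[y-300:y+300,x-200:x+200])
cv2.imwrite('pics/c9.png',np.hstack(T)[:,:,::-1])
E
```

```text
[0.45121976 0.23848243 0.15649235] 0.0
1594 1186
595 847
```

View pics/c9.png

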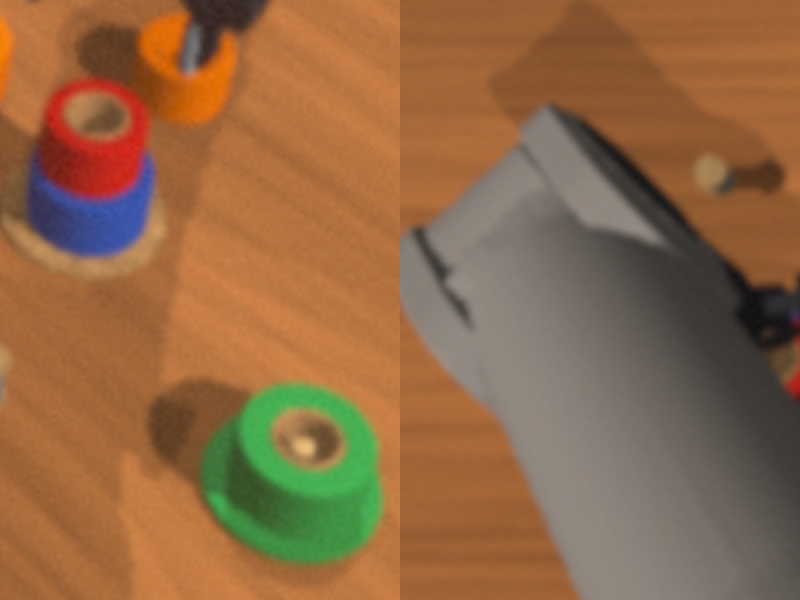

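Green is seated with the pin in its hole (scene crop (305,447)). The gripper is now over the red roll (crop (95,120)).

jog_arm([
  [0.001,-0.001,-0.03,0,0,0,1],
  [0,0,-0.03,0,0,0,1],
  [0,0,-0.02,0,0,0,1],
  [0,0,-0.005,0,0,0,1],
  [0,0,0,0,0,0,0.6],
  [0,0,0,0,0,0,0.4],
  [0,0,0,0,0,0,0.4],
  [0,0,0,0,0,0,0.4],
  [0,0,0,0,0,0,0.4],
], newtons=30)

```text
t: 18.15
eef_pos: [0.4534, 0.2379, 0.0729]
tool_rot: [-0.001, 0.992, 0.123, 0.001]
contact_force: [-1.9, 0.6, 6.5]
gripper_width: 0.666
grasp_force: 32.5
```

jog_arm([
  [0,0,0.02,0,0,0,0.4],
  [0,0,0.04,0,0,0,0.4],
  [0,0,0.02,0,0,0,0.4],
  [0.0352,-0.0202,0,0,0,0,0.4],
  [0.0352,-0.0202,0,0,0,0,0.4],
  [0.0352,-0.0202,0,0,0,0,0.4],
  [0.0352,-0.0202,0,0,0,0,0.4],
  [0.0352,-0.0202,0,0,0,0,0.4],
  [0,0,0,0,0,0,0.4],
  [0,0,0,0,0,0,0.4],
])

```text
t: 19.15
eef_pos: [0.6289, 0.1349, 0.1514]
tool_rot: [-0.0, 0.993, 0.122, 0.0]
contact_force: [-0.2, 1.1, -1.5]
gripper_width: 0.661
grasp_force: 32.6
```

```bash
python3 - <<'E'
from h import *
from station import bot
cs=look('8'); o=bot.get_obs(); p=o['eef_pos'];print(p,o['grasp_force'],o['contact_force'])
print(*fit(cs,'blue',[.450,.235,.023],.034,.019))
T=[]
for c,P in zip((cs[0],cs[1]),([.628,.1355,.08],[.45,.235,.04])):
    im0=cv2.resize(c['img'],None,fx=4,fy=4,interpolation=cv2.INTER_CUBIC)
    x,y=(proj(c,P)*4).astype(int); x=max(200,min(x,2040)); y=max(300,min(y,1380)); print(x,y);T.append(im0[y-300:y+300,x-200:x+200])
cv2.imwrite('pics/c10.png',np.hstack(T)[:,:,::-1])
E
```

```text
[0.62742889 0.13679361 0.15143279] 32.64685878530145 [ 0.12582955  0.24842138 -0.430992  ]
[0.4499 0.2406 0.0265] res [-0.7 -0.  -0.6  0.6] area ratio [0.65, 0.82] [0.4461 0.2396] [0.4517 0.2397]
1117 1043
780 909
```

View pics/c10.png

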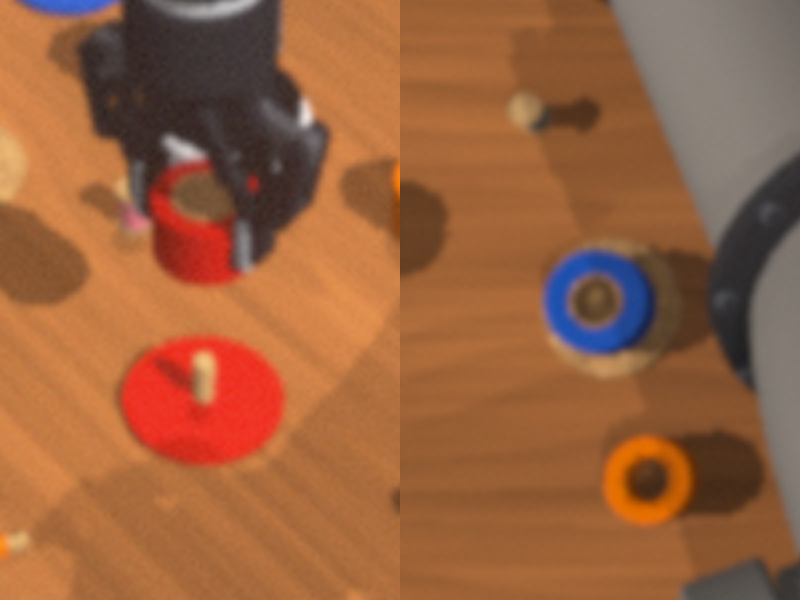

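Red is held over its stand's pin (scene crop (203,370)). Blue is now alone, ring centre at top crop (599,302), i.e. about (0.450, 0.235).

jog_arm([
  [0,-0.001,-0.04,0,0,0,0.4],
  [0,0,-0.03,0,0,0,0.4],
  [0,0,-0.025,0,0,0,0.4],
  [0,0,-0.012,0,0,0,0.4],
  [0,0,-0.005,0,0,0,0.4],
  [0,0,-0.002,0,0,0,0.4],
  [0,0,0,0,0,0,0.4],
  [0,0,0,0,0,0,0.4],
])

```text
t: 20.05
eef_pos: [0.6292, 0.1352, 0.0386]
tool_rot: [-0.0, 0.992, 0.123, 0.001]
contact_force: [0.9, -0.5, -0.9]
gripper_width: 0.661
grasp_force: 32.7
```

jog_arm([
  [0,0,-0.001,0,0,0,0.4],
  [0,0,0,0,0,0,0.73],
  [0,0,0,0,0,0,0.8],
  [0,0,0,0,0,0,1],
  [0,0,0,0,0,0,1],
  [0,0,0.03,0,0,0,1],
  [0,0,0.04,0,0,0,1],
  [0,0,0.04,0,0,0,1],
  [-0.0356,0.0202,0,0,0,0,1],
  [-0.0356,0.0202,0,0,0,0,1],
])

```text
t: 21.05
eef_pos: [0.558, 0.1753, 0.148]
tool_rot: [-0.0, 0.993, 0.122, 0.002]
contact_force: [-1.2, 2.0, -1.2]
gripper_width: 1.001
grasp_force: 0.0
```

jog_arm([
  [-0.0356,0.0202,0,0,0,0,1],
  [-0.0356,0.0202,0,0,0,0,1],
  [-0.0356,0.0202,0,0,0,0,1],
  [0,0,-0.04,0,0,0,1],
  [0,0,-0.01,0,0,0,1],
  [0,0,0,0,0,0,1],
])

```text
t: 21.65
eef_pos: [0.4498, 0.2347, 0.095]
tool_rot: [0.001, 0.992, 0.123, -0.002]
contact_force: [-0.9, 0.4, 0.2]
gripper_width: 1.001
grasp_force: 0.0
```

```bash
python3 - <<'E'
from h import *
from station import bot
cs=look('9'); o=bot.get_obs(); print(o['eef_pos'])
print('red',*fit(cs,'red',[.628,.1355,.025],.04,.019))
T=[]
for c,P in zip((cs[0],cs[1]),([.54,.19,.05],[.54,.19,.05])):
    im0=cv2.resize(c['img'],None,fx=4,fy=4,interpolation=cv2.INTER_CUBIC)
    x,y=(proj(c,P)*4).astype(int); x=max(200,min(x,2040)); y=max(300,min(y,1380)); print(x,y);T.append(im0[y-300:y+300,x-200:x+200])
cv2.imwrite('pics/c11.png',np.hstack(T)[:,:,::-1])
E
```

```text
[0.45148952 0.23542628 0.09675491]
red [0.6264 0.1349 0.0074] res [ 0.1  0.   0.1 -0.1] area ratio [0.93, 1.02] [0.6361 0.1463] [0.6216 0.133 ]
1306 1063
848 770
```

View pics/c11.png

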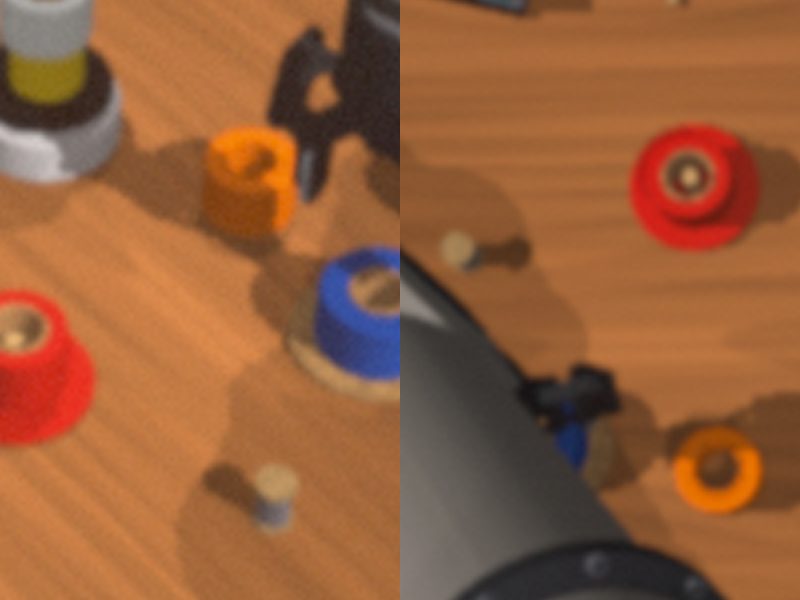

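Red is seated, pin in its hole (top crop (689,176)). The gripper is over blue and clear of the orange roll (top crop (717,470)).

jog_arm([
  [-0.001,0,-0.02,0,0,0,1],
  [0,0,-0.02,0,0,0,1],
  [0,0,-0.015,0,0,0,1],
  [0,0,-0.005,0,0,0,1],
  [0,0,0,0,0,0,0.7],
  [0,0,0,0,0,0,0.5],
  [0,0,0,0,0,0,0.5],
  [0,0,0,0,0,0,0.5],
  [0,0,0,0,0,0,0.5],
], newtons=40)

```text
t: 22.65
eef_pos: [0.4504, 0.2361, 0.0374]
tool_rot: [-0.0, 0.992, 0.123, 0.001]
contact_force: [0.1, -1.0, 5.8]
gripper_width: 0.767
grasp_force: 45.3
```

jog_arm([
  [0,0,0.02,0,0,0,0.5],
  [0,0,0.04,0,0,0,0.5],
  [0,0,0.04,0,0,0,0.5],
  [0,0,0.04,0,0,0,0.5],
  [0.01,0,0.04,0,0,0,0.5],
  [0.02,-0.04,0,0,0,0,0.5],
  [0.01,-0.045,0,0,0,0,0.5],
  [0,-0.045,0,0,0,0,0.5],
  [0,-0.045,0,0,0,0,0.5],
  [0,-0.045,0,0,0,0,0.5],
])

```text
t: 23.65
eef_pos: [0.489, 0.014, 0.2166]
tool_rot: [0.0, 0.992, 0.123, 0.0]
contact_force: [1.0, -0.2, -1.1]
gripper_width: 0.766
grasp_force: 45.4
```

jog_arm([
  [0,-0.045,0,0,0,0,0.5],
  [0,-0.045,0,0,0,0,0.5],
  [0,-0.045,0,0,0,0,0.5],
  [-0.01,-0.045,0,0,0,0,0.5],
  [-0.02,-0.04,0,0,0,0,0.5],
  [-0.002,-0.0135,0,0,0,0,0.5],
  [0,0,-0.03,0,0,0,0.5],
  [0,0,0,0,0,0,0.5],
  [0,0,0,0,0,0,0.5],
])

```text
t: 24.55
eef_pos: [0.4572, -0.2168, 0.1863]
tool_rot: [-0.001, 0.992, 0.124, -0.001]
contact_force: [0.6, 0.2, -0.5]
gripper_width: 0.766
grasp_force: 45.3
```

```bash
python3 - <<'E'
from h import *
from station import bot
cs=look('10'); o=bot.get_obs(); print(o['eef_pos'],o['grasp_force'],o['contact_force'])
T=[]
for c,P in zip((cs[0],cs[1]),([.458,-.2175,.08],[.46,-.10,.08])):
    im0=cv2.resize(c['img'],None,fx=4,fy=4,interpolation=cv2.INTER_CUBIC)
    x,y=(proj(c,P)*4).astype(int); x=max(200,min(x,2040)); y=max(300,min(y,1380)); print(x,y);T.append(im0[y-300:y+300,x-200:x+200])
cv2.imwrite('pics/c12.png',np.hstack(T)[:,:,::-1])
E
```

```text
[ 0.45822709 -0.21700381  0.18729149] 45.35509133711457 [-0.52572822 -0.37928957 -0.62254391]
979 619
1299 881
```

View pics/c12.png

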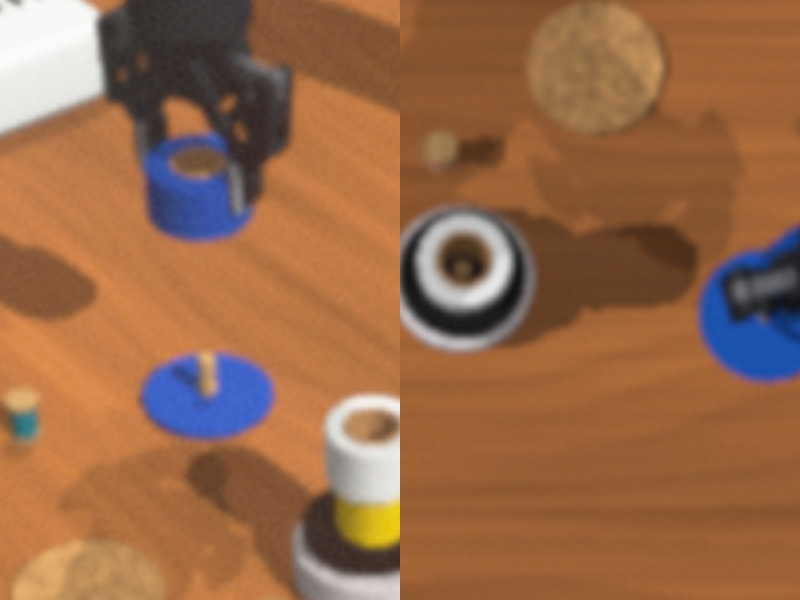

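Blue is held over its stand (scene crop: roll (200,185), pin (208,375)), and the lift stack is intact.

jog_arm([
  [0,0,-0.045,0,0,0,0.5],
  [0,0,-0.045,0,0,0,0.5],
  [0,0,-0.03,0,0,0,0.5],
  [0,0,-0.015,0,0,0,0.5],
  [0,0,-0.007,0,0,0,0.5],
  [0,0,-0.005,0,0,0,0.5],
  [0,0,0,0,0,0,0.5],
  [0,0,0,0,0,0,0.5],
])

```text
t: 25.45
eef_pos: [0.4583, -0.2179, 0.0403]
tool_rot: [0.0, 0.992, 0.123, 0.001]
contact_force: [-0.2, -0.2, -0.2]
gripper_width: 0.768
grasp_force: 45.4
```

jog_arm([
  [0,0,-0.001,0,0,0,0.5],
  [0,0,0,0,0,0,0.83],
  [0,0,0,0,0,0,0.9],
  [0,0,0,0,0,0,1],
  [0,0,0,0,0,0,1],
  [0,0,0.03,0,0,0,1],
  [0,0,0.04,0,0,0,1],
  [0,0,0.05,0,0,0,1],
  [0,0,0.05,0,0,0,1],
  [0,0,0.02,0,0,0,1],
])

```text
t: 26.45
eef_pos: [0.4593, -0.2183, 0.2332]
tool_rot: [0.002, 0.992, 0.123, 0.003]
contact_force: [0.6, -0.1, -0.2]
gripper_width: 0.999
grasp_force: 0.0
```

jog_arm([
  [0,-0.04,0,0,0,0,1],
  [-0.02,-0.04,0,0,0,0,1],
  [-0.02,-0.04,0,0,0,0,1],
  [-0.03,-0.04,0,0,0,0,1],
  [-0.03,-0.04,0,0,0,0,1],
  [-0.03,-0.04,0,0,0,0,1],
  [-0.03,-0.04,0,0,0,0,1],
  [0,0,0,0,0,0,1],
  [0,0,0,0,0,0,1],
])

```text
t: 27.35
eef_pos: [0.296, -0.4985, 0.228]
tool_rot: [-0.0, 0.993, 0.121, -0.0]
contact_force: [0.3, 1.0, -0.9]
gripper_width: 0.999
grasp_force: 0.0
```

```bash
python3 - <<'E'
from h import *
from station import bot
cs=look('11'); o=bot.get_obs(); print(o['eef_pos'])
T=[]
for c in cs:
    im0=cv2.resize(c['img'],None,fx=2,fy=2,interpolation=cv2.INTER_CUBIC)
    x,y=(proj(c,[.53,.1,.05])*2).astype(int); x=max(200,min(x,920)); y=max(300,min(y,540)); T.append(im0[y-300:y+300,x-200:x+200] if c is cs[0] else im0[y-220:y+80,360:760].repeat(2,0)[:600])
cv2.imwrite('pics/c13.png',np.hstack(T)[:,:,::-1])
for nm,z,base in(('white',.119,'black'),): pass
E
```

```text
[ 0.29838394 -0.49655528  0.22804983]
```

```bash
python3 - <<'E'
from h import *
s,t=load('11')
def crop(c,P,f,w,h):
    im=cv2.resize(c['img'],None,fx=4,fy=4,interpolation=cv2.INTER_CUBIC); x,y=(proj(c,P)*4).astype(int); return im[y-h//2:y+h//2,x-w//2:x+w//2]
A=[[.458,-.2175,.03],[.4825,-.013,.08],[.628,.1355,.03],[.5015,.43,.03]]
I=np.vstack([np.hstack([crop(c,P,4,200,300) for P in A]) for c in(s,t)])
cv2.imwrite('pics/c14.png',I[:,:,::-1])
E
```

```text
(no output)
```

View pics/c14.png

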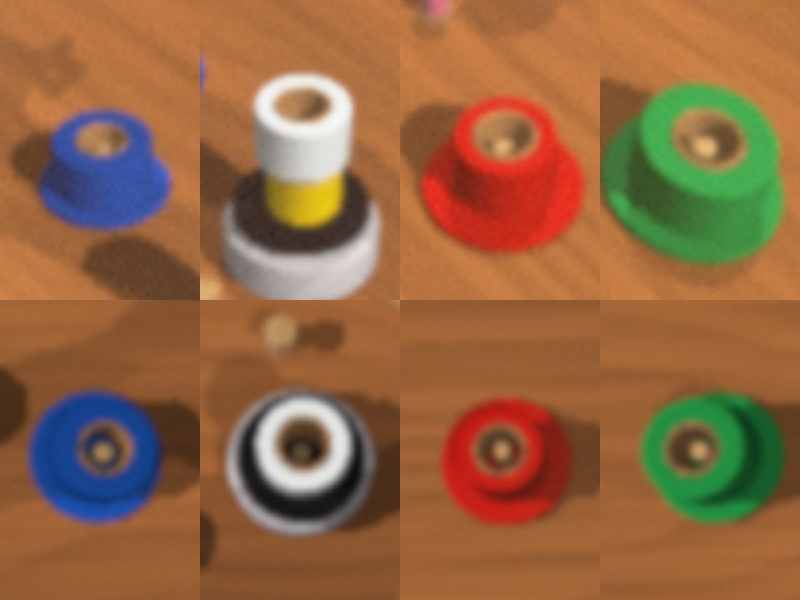

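Each pin shows in its roll's hole: blue (103,450), red (501,450), green (700,450). White sits squarely on yellow on the sunken platform (303,447). I'm handing in.

```bash
python3 -c "
from station import bot
print(bot.hand_in())"
```

```text
the job is handed in; nothing more can be done
None
```

I placed all five rolls and handed the job in after about 27 s of robot time: red, blue and green are on their own stands with the pins in their holes, and white is stacked on yellow on the lift. The hand-in returned no verdict, so I'm going by the last camera check, which showed every roll seated; I kept the arm clear of the glass but took no final picture of it.

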